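Seat and tap home a taper-shank specimen pedestal in an imaging turntable

ROBOT

A 7-joint arm with a two-finger parallel gripper is mounted at the origin on the work surface. World frame = base frame: x ahead of the robot, y to its left, z up, the work surface at z = 0. Lengths are in m, angles in rad, forces in N, time in s.
With the tool pointing down it reaches from about 0.425 to 0.925 m from the base axis. Payload 6.8 kg.
Tool frame: the origin (TCP) lies midway between the tips of the shut fingers; the grasp point (between the pads) lies 19 mm behind it; z points along the fingers, x is the direction in which the jaws open and shut, and the axes are right-handed (so a half turn about z gives the same grasp; the last joint's range is limited). The gripper opens to 88 mm and grips with 3 to 60 N. Pads are 20 mm wide; open, the fingers measure 115 mm over their backs; the gripper's body (75 mm by 178 mm) begins 61 mm behind the grasp point.
Start: joints at [-0.108, 0.477, 0.022, 1.555, -0.011, 1.109, -0.083], TCP at [0.675, 0, 0.223] pointing down, gripper open.
Joint ranges: [-2.96, 2.96], [-0.34, 2.1], [-1.41, 1.46], [0.24, 2.44], [-1.37, 4.51], [0.17, 1.92], [-2.96, 2.96]. Speed limits (rad/s): [2.39, 2.39, 3.14, 3.14, 3.14, 3.14, 3.14].

INTERFACE

Orientations are given as a rotation vector (axis times angle).
In Python, from cell import * gives the robot as it stands. The module is installed in compiled form; this text tells all that it offers. Calls block until the motion is done:
- move_to(position, orientation): joint-space move of the TCP to a pose.
- servo_line(position, rotation=None, vel=0.15, contact_N=None): straight line of the TCP; rotation=None keeps the orientation; vel is the mean speed in m/s. With contact_N (N) it stops when the force on the tool has changed by that much, and returns True; else False.
- set_joints(angles): joint-space move.
- gripper_open() and gripper_close(newtons=None): open the fingers fully, or close them until they stop; newtons is the grip in N (None keeps the last).
- pause(seconds).
- inverse_kinematics(position, orientation): joint angles nearest the present ones, or None.
- camera(name): name is "scene" or "side" or "wrist"; returns a dict with "image" (420x560x3 uint8, red, green, blue), "mtx" (3x3 intrinsics, pixels), "pose" (4x4, takes a point from camera to world coordinates); the wrist camera has in their place "tool_from_camera" (4x4, takes a point from camera to tool coordinates, whose origin is the TCP and whose axes are the tool frame's). Camera axes: x right, y down, z forward; pixel columns grow to the right and rows downward; lengths in m; the calibration is good to about 2 mm. The wrist camera is an equidistant fisheye: a pixel r from the principal point sees the ray r / f radians off the axis. A picture is of the moment at which its call begins: read the wrist's pose just before it. There is no depth.
A pose or a line that the arm cannot do raises PlanningError and nothing moves.
- close_job(): hands the job in, once; it reports no verdict.
Readings, each from a call of its own:
- read_t(): time.
- read_joint_positions(): joint angles.
- read_joint_vel(): joint speeds.
- read_joint_torque(): joint torques, N m.
- read_ee_pos(): TCP position.
- read_tool_rot(): TCP orientation.
- read_ft_force(): force on the tool from outside, world axes, zero at the start.
- read_ft_torque(): the same for the moment, N m.
- read_gripper_width(): finger opening in m.
Only numpy, scipy, OpenCV 4.12 (cv2) and the standard library are available. Lean on these libraries where they do the work, as an engineer would, in place of code of your own. Each camera call takes 0.05 s, during which the arm holds its last target. There are 200 camera calls.

TASK

Fit the flat-topped specimen pedestal to the imaging turntable: lift it out of the tooling stand, lower its tapered shank lightly into the turntable's bore until the taper takes it, and let go. Then drive it with the palm mallet, a few separate, slow and light taps straight down on its top, until the taper is locked tight and the taps no longer sink it, without overdriving it. Stand the mallet back upright on its rubber pad, and leave the other tooling and the things on the bench where they are.

Things in the scene. Friction and masses are not known exactly. Their poses are not given: they have to be found in the camera images.
- pedestal: The specimen pedestal, one rigid piece, about 0.22 kg: a round aluminium head with an orange band (34 mm across, from 6 to 46 mm above the origin) on a dark steel collar (44 mm across, 0 to 6 mm) on a bright tapered shank (0 to 56 mm below). Starts upright in one of the stand's three holes, collar on the stand's top. Origin: on its axis, at the collar's underside; z up along the axis
- pedestal_top (a point): Centre of the pedestal's flat white top, 46 mm above its origin: where the mallet strikes
- turntable: The imaging turntable, bolted down: a grey cast base, 150 by 120 mm, 30 mm high, under a steel disc, 112 mm across, whose flat face is 85 mm above the bench. A small black handwheel stands out 145 mm from the axis on its -y side, up to 60 mm high. Origin: under the disc's axis at bench level, z up; yaw varies
- bore (a point): Centre of the bore's mouth in the disc's face, z up. Taper 1 in 10, about 24 mm across. How deep the shank goes differs from time to time and no pose shows it: it first meets the wall with the collar 9 to 23 mm above the face, then wedges ever harder. Slow taps (some 20 mm/s) that reach about 20 N lock it, the collar still clear of the face. Over 30 N, or twice that speed, overdrives and jams it
- mallet: The palm mallet, used end-on, about 0.45 kg, 106 mm tall: a round head 40 mm across and 46 mm tall (white nylon face below, brass above), and on it an upright dark wooden handle, 26 mm across, 60 mm tall. Starts standing on its face on the pad. Origin: centre of the striking face at the bottom; z up along the handle. Fingertips close over the brass shoulder can push on it
- mallet_face (a point): Centre of the mallet's white striking face (at its origin)
- mallet_pad: Round black rubber pad for the mallet, 80 mm across, 6 mm thick, fixed to the bench. Origin: centre of its underside; its top is 6 mm up
- stand: The wooden tooling stand, a block 90 by 280 mm, 66 mm high, fixed, with three holes 29 mm wide in a row along its y axis, at y = -85, 0 and +85 mm. Origin: centre of its underside, z up
- jaw_chuck: A dark three-jaw specimen chuck on a like tapered shank, standing in another hole of the stand, 50 mm tall above the stand; not to be moved. Origin: on its axis, underside of its collar
- centre: A bright steel centre with a conical point on a like tapered shank, standing in another hole of the stand, 46 mm tall above the stand; not to be moved. Origin: on its axis, underside of its collar
- sample_jar: Amber glass jar with a white cap, 52 mm across, 65 mm tall, loose on the bench; not to be moved. Origin: centre of its underside
- coin_dish: Shallow clear glass dish, 70 mm across, 16 mm tall, loose on the bench; not to be moved. Origin: centre of its underside
- magnifier: Hand magnifier lying on the bench, lens frame 52 mm across, 10 mm thick, handle 85 mm long towards its -x; not to be moved. Origin: under the lens centre
- scale_bar: White L-shaped photographic scale lying flat, arms 110 mm (along x) and 100 mm (along y), 4 mm thick; not to be moved. Origin: at the corner of the L, underside
- shank_tip (a point): Lower end of the pedestal's tapered shank, on the axis 56 mm below its origin. The shank is 26.3 mm across under the collar, 21 mm near its end and 16.7 mm at the bevelled tip (taper 1 in 10 on diameter)
Not all that is in view belongs to the job. There is more than one size of the mallet_pad; the job needs the smaller.

How it is judged:
On the way, in this order (a step that is already met when the one before it is completed fails the run):
1. the pedestal stands in the turntable's bore, let go, upright on the axis, its taper just resting (the bore's wall grips it with less than 36 N in all, so it was not pressed or dropped home) (z of pedestal in the frame of bore below 0.028 m and horizontal distance between pedestal and bore below 0.004 m and angle between pedestal's own z axis and vertical below 0.06 rad and contact force between pedestal and anything else between 1 and 36 N and contact force between the fingers and pedestal below 0.1 N), for 0.2 s.
2. a first tap: the mallet meets the pedestal with more than 5 N (contact force between mallet and pedestal above 5 N and horizontal distance between pedestal and bore below 0.004 m).
3. the mallet is lifted clear again, its face at least 6 mm off the pedestal's top (distance between mallet_face and pedestal_top above 0.006 m and contact force between mallet and pedestal below 0.1 N).
4. tapped tight: under another tap of more than 5 N the pedestal is held with more than 48 N in all (the tap and the grip of the bore's wall) (contact force between mallet and pedestal above 5 N and contact force between pedestal and anything else above 48 N and horizontal distance between pedestal and bore below 0.003 m).
At the end, for the whole second after the job is handed in: the pedestal stands in the bore, upright within 0.03 rad, within 3 mm of its axis, collar clear of the face (up to 23 mm), taper locked (the wall grips it with 42 to 100 N in all, as slow taps of 17 to 30 N leave it); the mallet stands at rest, upright, within 22 mm of its pad's centre (contact force between pedestal and anything else between 42 and 100 N and z of pedestal in the frame of bore between 0.0005 and 0.023 m and horizontal distance between pedestal and bore below 0.003 m and angle between pedestal's own z axis and vertical below 0.03 rad and horizontal distance between mallet and mallet_pad below 0.022 m and z of mallet in the frame of mallet_pad below 0.009 m and angle between mallet's own z axis and vertical below 0.1 rad and linear speed of each of mallet, pedestal below 0.02 m/s); the robot touches nothing.
It fails at once if the mallet strikes or presses the pedestal with more than 45 N (contact force between mallet and pedestal above 45 N).
It fails at once if the pedestal is dropped into the bore (falling free with its collar more than 35 mm above the face) (horizontal distance between pedestal and bore below 0.02 m and z of pedestal in the frame of bore above 0.035 m and contact force between pedestal and anything else below 0.001 N).
It fails at once if the other tooling is moved by more than 10 mm (distance of any of jaw_chuck, centre from where it was at the start of the episode above 0.01 m).
It fails at once if a thing on the bench is moved by more than 15 mm (distance of any of sample_jar, coin_dish, magnifier, scale_bar from where it was at the start of the episode above 0.015 m).
It also fails if it takes over 72 s, if anything falls off the work surface, if the arm or the gripper's body presses on something with over 40 N, if the wrist force passes 120 N, or if a joint passes its speed limit or range.

## Working session

There is one attempt and no reset: what is moved stays moved. The work goes in short steps, each a Python script; the robot and the scene stay as the last script left them, time stands still between calls to the robot, and variables do not carry over. Pictures are saved under pics/ and viewed, about 8 in all and at most 12, crops included, and the job is handed in when it is done.

```bash
mkdir -p pics
python3 - <<'E'
from cell import *
import cv2,numpy as np
for n in ("scene","side"):
    c=camera(n); cv2.imwrite(f"pics/{n}0.png",c["image"][:,:,::-1]); print(n,c["mtx"].tolist(),np.round(c["pose"],4).tolist())
c=camera("wrist"); cv2.imwrite("pics/wrist0.png",c["image"][:,:,::-1]); print(c["mtx"],c["tool_from_camera"])
a=cv2.imread("pics/scene0.png")
print(read_t(),read_ee_pos(),read_tool_rot(),read_ft_force())
E
```

```text
scene [[542.5458174893757, 0.0, 287.20015001447945], [0.0, 542.5458174893757, 216.33410306429352], [0.0, 0.0, 1.0]] [[0.6532, 0.6616, -0.3682, 1.0806], [0.7571, -0.5642, 0.3293, -0.4476], [0.0102, -0.4939, -0.8695, 1.2771], [0.0, 0.0, 0.0, 1.0]]
side [[417.5258276819002, 0.0, 274.88194931382253], [0.0, 417.5258276819002, 212.59318647886036], [0.0, 0.0, 1.0]] [[-0.898, -0.2852, 0.3351, 0.2276], [-0.4399, 0.5653, -0.6978, 0.7386], [0.0096, -0.774, -0.6331, 0.7755], [0.0, 0.0, 0.0, 1.0]]
[[325.1922621    0.         276.47940608]
 [  0.         325.1922621  206.51691263]
 [  0.           0.           1.        ]] [[ 9.99999833e-01  8.28177617e-06 -5.77863079e-04  2.86848096e-05]
 [ 1.32245572e-04  9.70087428e-01  2.42755770e-01 -6.59938862e-02]
 [ 5.62588157e-04 -2.42755806e-01  9.70087265e-01 -1.62191947e-01]
 [ 0.00000000e+00  0.00000000e+00  0.00000000e+00  1.00000000e+00]]
0.15 [ 6.74568725e-01 -9.76173502e-06  2.21947178e-01] [ 3.14150223e+00  4.29097597e-05 -2.05116442e-03] [-0.41968328 -1.3421674  -0.27187008]
```

View pics/scene0.png

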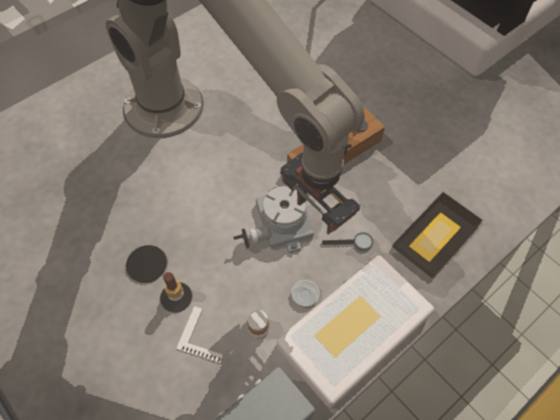

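View pics/side0.png

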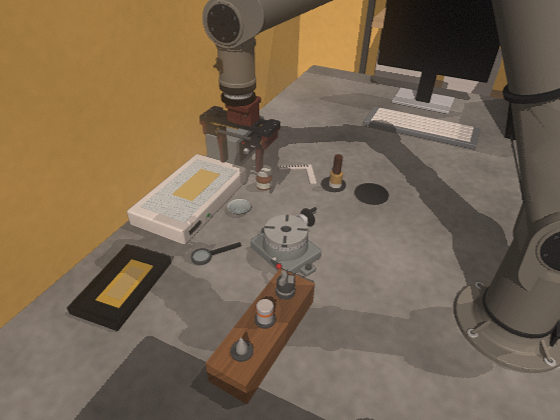

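The scene view shows the turntable bore at about (285,204), the mallet on a black pad at (176,297) and an empty black pad at (146,263). In the side view the orange-banded pedestal is in the middle stand hole (265,307). The chuck is at (286,285), the centre at (241,347) and the bore at (286,229).

There are two pad candidates, so I'll measure both diameters and confirm them in enlarged crops.

```bash
cat > h.py <<'E'
from cell import *
import numpy as np, cv2
from scipy.spatial.transform import Rotation as R
CAL={}
def ray(c,u,v):
    M=c["mtx"]; P=c["pose"]; d=P[:3,:3]@np.array([(u-M[0,2])/M[0,0],(v-M[1,2])/M[1,1],1]); return P[:3,3],d
def onplane(c,u,v,z):
    o,d=ray(c,u,v); return o+d*(z-o[2])/d[2]
def wpose(): return np.array(read_ee_pos()),R.from_rotvec(read_tool_rot()).as_matrix()
def wrist_look():
    p,Rt=wpose(); c=camera("wrist"); T=np.eye(4); T[:3,:3]=Rt; T[:3,3]=p
    c["pose"]=T@c["tool_from_camera"]; return c
def wplane(c,u,v,z):
    M=c["mtx"]; x,y=u-M[0,2],v-M[1,2]; r=np.hypot(x,y); t=r/M[0,0]
    s=np.sin(t)/max(r,1e-9); d=c["pose"][:3,:3]@np.array([x*s,y*s,np.cos(t)]); o=c["pose"][:3,3]
    return o+d*(z-o[2])/d[2]
def wproj(c,X):
    q=np.linalg.inv(c["pose"])@np.append(X,1); t=np.arctan2(np.hypot(q[0],q[1]),q[2]); a=np.arctan2(q[1],q[0]); M=c["mtx"]
    return M[0,2]+M[0,0]*t*np.cos(a),M[1,2]+M[0,0]*t*np.sin(a)
def down(yaw): # tool x axis at yaw in world, z down
    return R.from_matrix(np.array([[np.cos(yaw),np.sin(yaw),0],[np.sin(yaw),-np.cos(yaw),0],[0,0,-1]])).as_rotvec()
E
python3 - <<'E'
from h import *
sc=camera("scene"); sd=camera("side")
pr=lambda n,a:print(n,np.round(a,4))
pr("bore scene",onplane(sc,285,204,.085)); pr("bore side",onplane(sd,286,229,.085))
pr("ped side",onplane(sd,265,301,.112)); 
for n,u,v,z in (("chuck",286,293,.066),("centre",241,352,.066)): pr(n,onplane(sd,u,v,z))
pr("jar",onplane(sd,264,188,0));pr("dish",onplane(sc,305,293,0));pr("lens",onplane(sc,363,242,0));pr("wheel",onplane(sc,240,237,.04))
pr("scale",onplane(sc,180,348,0))
for n,c in (("scene",sc),("side",sd)):
    m=(c["image"].max(2)<45).astype(np.uint8)
    k,l,s,ce=cv2.connectedComponentsWithStats(m)
    for i in range(1,k):
        if 150<s[i,4]<2500:
            x,y,w,h,a=s[i]; print(n,s[i],np.round(onplane(c,*ce[i],.006)[:2],3),
              "wid",np.round(np.linalg.norm(onplane(c,x,y+h/2,.006)-onplane(c,x+w,y+h/2,.006)),3))
a=cv2.resize(sc["image"][235:325,110:220],None,fx=4,fy=4,interpolation=cv2.INTER_CUBIC)
b=cv2.resize(sd["image"][200:400,200:330],None,fx=2.6,fy=2.6,interpolation=cv2.INTER_CUBIC)
H=max(a.shape[0],b.shape[0]); o=np.zeros((H,a.shape[1]+b.shape[1],3),np.uint8); o[:a.shape[0],:a.shape[1]]=a; o[:b.shape[0],a.shape[1]:]=b
cv2.imwrite("pics/crop1.png",o[:,:,::-1]); print(o.shape)
E
```

```text
bore scene [0.5447 0.0234 0.085 ]
bore side [0.5399 0.0232 0.085 ]
ped side [0.4739 0.2662 0.112 ]
chuck [0.4601 0.1937 0.066 ]
centre [0.4763 0.3623 0.066 ]
jar [ 0.7227 -0.2107  0.    ]
dish [ 0.7362 -0.0743  0.    ]
lens [0.7288 0.1375 0.    ]
wheel [ 0.5244 -0.1109  0.04  ]
scale [ 0.6469 -0.3924  0.    ]
scene [ 453    0   81   35 1506] [0.399 1.119] wid 0.279
side [503  85  57  56 776] [ 0.002 -1.244] wid 0.241
side [541 232  19  39 515] [-0.088 -0.292] wid 0.051
side [  68  256  103   75 2080] [0.83  0.341] wid 0.24
side [482 287  78  59 371] [-0.02  -0.001] wid 0.177
(520, 778, 3)
```

View pics/crop1.png

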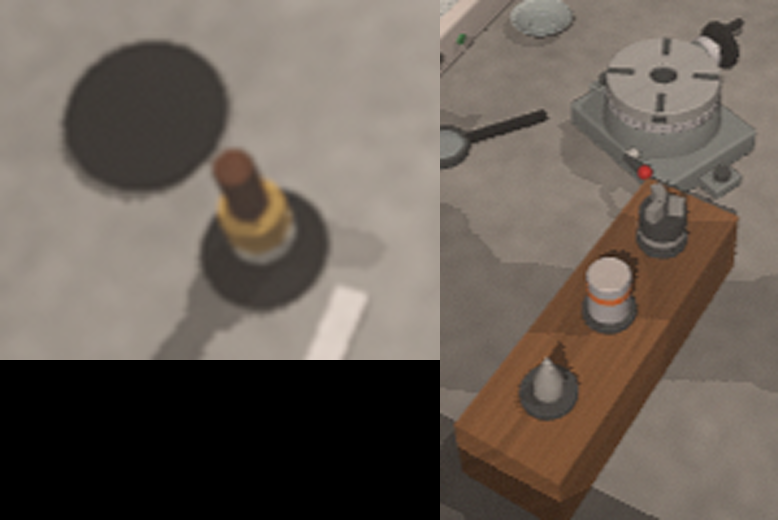

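The pad under the mallet, centred at about scene (176,297), is about 126 crop pixels wide. The empty pad at (148,264) is about 165, so the mallet stands on the smaller pad, which is the one the job needs. The pedestal, with its orange band and flat white top, is in the middle hole, between the chuck and the centre. Next I go above it and take a close wrist look.

Run:
```python
from h import *
sd=camera("side"); sc=camera("scene")
px=lambda x,y:(200+(x-440)/2.6,200+y/2.6)
P={n:onplane(sd,*px(x,y),z) for n,x,y,z in (("chuck",661,238,.069),("centre",549,395,.069),("pedc",610,313,.069),("pedtop",609,267,.112),("bore",663,75,.085))}
for k in P: print(k,P[k].round(4))
d=P["centre"]-P["chuck"]; yaw=np.arctan2(d[1],d[0])-np.pi/2; print("stand yaw",yaw)
print("mallet pad",onplane(sc,110+263/4,235+250/4,.006),"big",onplane(sc,110+147/4,235+116/4,.006))
p=(P["pedc"]+P["pedtop"])/2
move_to([p[0],p[1],.26],down(yaw)); c=wrist_look()
cv2.imwrite("pics/w1.png",c["image"][:,:,::-1]); print(read_t(),read_ee_pos(),wproj(c,[p[0],p[1],.112]))
```

```text
chuck [0.4628 0.1933 0.069 ]
centre [0.4737 0.363  0.069 ]
pedc [0.4666 0.2792 0.069 ]
pedtop [0.472 0.27  0.112]
bore [0.5406 0.0229 0.085 ]
stand yaw -0.06431599132657762
mallet pad [ 0.53832646 -0.32739671  0.006     ] big [ 0.41538524 -0.33128101  0.006     ]
1.7 [0.47046173 0.27327673 0.25983635] (np.float64(275.40234834612977), np.float64(193.80937053903088))
```

View pics/w1.png

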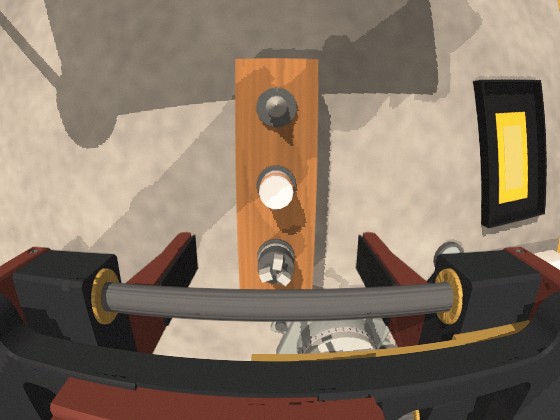

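The wrist view shows the pedestal's white top at (276,190), with the centre at (277,107) and the chuck at (275,262), so the middle hole is confirmed. I'll take the same kind of look over the bore, then come back and grasp.

```bash
cat >> h.py <<'E'
def blob(c,mask,u,v):
    k,l,s,ce=cv2.connectedComponentsWithStats(mask.astype(np.uint8))
    i=min((i for i in range(1,k) if s[i,4]>40),key=lambda i:np.hypot(*(ce[i]-[u,v]))); return ce[i],s[i]
E
python3 - <<'E'
from h import *
c=wrist_look(); im=c["image"].astype(int)
b,s=blob(c,im.min(2)>215,276,190); t=wplane(c,*b,.112); print("ped top",b,s,t)
move_to([.542,.023,.26],down(-.064)); c=wrist_look(); cv2.imwrite("pics/w2.png",c["image"][:,:,::-1])
u=wproj(c,[.542,.023,.085]); print(u)
b,s=blob(c,c["image"].max(2)<75,*u); print("bore",b,s,wplane(c,*b,.085),read_t())
E
python3 -c "
import cv2;a=cv2.imread('pics/w2.png')[110:280,170:390];cv2.imwrite('pics/w2c.png',cv2.resize(a,None,fx=3,fy=3))"
```

```text
ped top [275.67625899 192.20263789] [260 176  33  33 834] [0.46973712 0.27601227 0.112     ]
(np.float64(276.7992664662408), np.float64(191.25531779798396))
bore [274.8       189.8372093] [266 182  21  22 215] [0.53998773 0.02465634 0.085     ] 2.825
```

View pics/w2c.png

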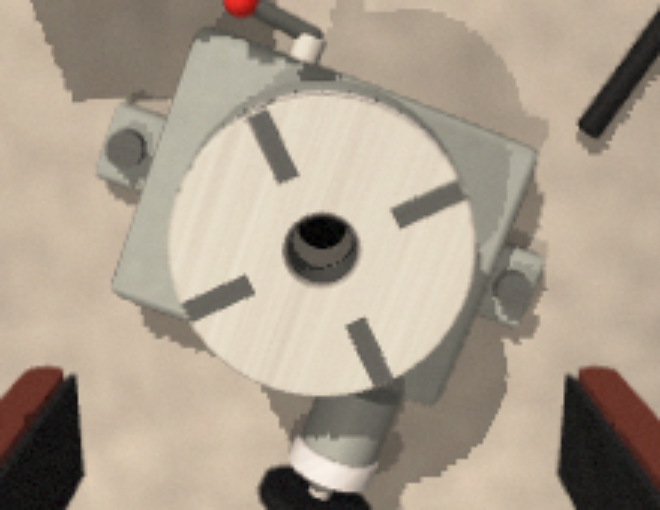

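The bore's rim is at about (277,193) in the full wrist image. The dark-only mask was biased towards the inside shadow, so I'll re-segment the whole rim, then go and grasp.

Run:
```python
from h import *
c=wrist_look(); g=cv2.cvtColor(c["image"],cv2.COLOR_RGB2GRAY)
for th in (100,130,150):
    b,s=blob(c,g<th,277,193); print("bore",th,b,s,wplane(c,b[0],b[1],.085)[:2], wplane(c,s[0]+(s[2]-1)/2,s[1]+(s[3]-1)/2,.085)[:2])
p=[.4697,.2760]; o=down(-.064)
move_to([*p,.16],o); servo_line([*p,.077],vel=.08,contact_N=8)
print("at",read_ee_pos(),read_ft_force()); gripper_close(30); print("w",read_gripper_width(),read_ft_force())
servo_line([*p,.225],vel=.1); print(read_gripper_width(),read_ft_force(),read_ee_pos())
c=wrist_look(); cv2.imwrite("pics/w3.png",c["image"][:,:,::-1]); sd=camera("side"); cv2.imwrite("pics/s3.png",sd["image"][:,:,::-1]); print(read_t())
a=cv2.resize(c["image"][60:320,80:480],(400*3//2,260*3//2)); cv2.imwrite("pics/w3c.png",a[:,:,::-1])
```

```text
bore 100 [276.61431871 192.852194  ] [265 182  24  23 433] [0.54168477 0.02179931] [0.54155425 0.02164727]
bore 130 [276.67241379 192.87284483] [265 181  25  24 464] [0.54174476 0.02177328] [0.54211527 0.02215417]
bore 150 [276.63768116 192.89440994] [264 181  26  24 483] [0.54170665 0.02175227] [0.54158731 0.02218645]
at [0.47007079 0.2762565  0.07748234] [-0.2816527   0.4579741   0.19705627]
w 0.033138454697960056 [-0.15125343  0.48837137  0.35767489]
0.03348160443122198 [-0.02042877 -0.12093067 -2.58903785] [0.46937552 0.27575776 0.22432853]
7.7667
```

View pics/w3c.png

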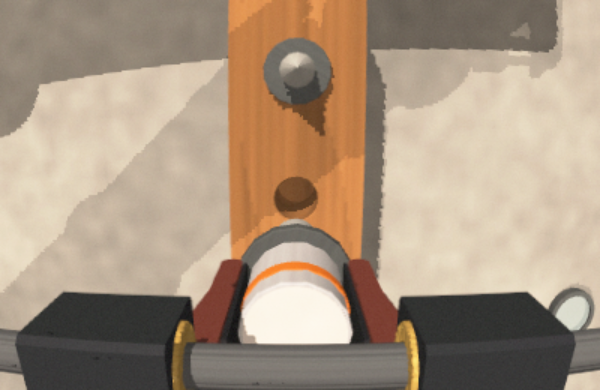

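The pedestal is held upright and has cleared the hole (jaw opening 33.5 mm, lifted weight about 2.6 N). Next I lower it lightly into the bore, watching the lateral force because the taper is steep enough that centring matters.

Run:
```python
from h import *
q=np.array([.5417,.0218]); f0=lambda:np.array(read_ft_force())
servo_line([*q,.225],vel=.25); servo_line([*q,.165],vel=.1); pause(.3)
b=f0(); print("base",b,read_ee_pos())
z=.165
for k in range(14):
    hit=servo_line([*q,z-.07 if z-.07>.098 else .098],vel=.03,contact_N=3.0)
    pause(.15); f=f0()-b; e=np.array(read_ee_pos()); print(k,hit,"h",round(e[2]-.0965,4),e.round(4),f.round(2),read_t(),read_tool_rot().round(3) if k%4==0 else "")
    z=e[2]
    if not hit or z<.1205: break
    lat=f[:2]; n=np.linalg.norm(lat)
    servo_line([*q,z+.001],vel=.03)
    if n>.5: q=q+lat/n*min(.0006,n*.0002)
```

```text
base [-0.09182021  0.01920416 -2.37879694] [0.54200358 0.0218107  0.16549245]
0 True h 0.0131 [0.542  0.0208 0.1096] [ 1.58  0.29 -0.91] 11.8 [ 3.139e+00 -1.010e-01  1.000e-03]
```

Run:
```python
from h import *
def F(n=8):
    a=[]
    for _ in range(n): a.append(read_ft_force()); pause(.015)
    return np.mean(a,0),np.std(a,0)
e=np.array(read_ee_pos()); m,s=F(); print(e.round(4),m.round(2),s.round(2))
for k in range(4):
    e=np.array(read_ee_pos())
    hit=servo_line([.5417,.0213,e[2]-.0015],vel=.01,contact_N=4); m,s=F(); print(hit,np.array(read_ee_pos()).round(4),m.round(2))
    if m[2]>3: break
print(read_t())
```

```text
[0.542  0.0208 0.1096] [ 2.94 -0.19 -3.31] [0.6  0.43 0.66]
False [0.542  0.021  0.1083] [ 3.75 -1.98 -1.92]
False [0.5421 0.021  0.107 ] [ 4.2  -2.58 -0.43]
True [0.5423 0.0207 0.1059] [-1.11  0.8   2.66]
True [0.5422 0.0208 0.1054] [ 0.23 -0.18  3.01]
13.525
```

Run:
```python
from h import *
gripper_open(); pause(.4); e=np.array(read_ee_pos()); print(read_ft_force(),read_t())
servo_line([e[0],e[1],.25],vel=.15); pause(.1)
move_to([.54,.022,.26],down(-.064)); c=wrist_look(); sd=camera("side")
b,s=blob(c,c["image"].min(2)>225,277,185); print(b,s)
for z in (.14,.145): print(z,wplane(c,*b,z))
a=cv2.resize(c["image"][110:270,180:380],None,fx=2.5,fy=2.5); d=cv2.resize(sd["image"][190:270,240:330],None,fx=3.3,fy=5*400/500*3.3/4)
d=cv2.resize(sd["image"][190:290,245:320],(300,400),interpolation=cv2.INTER_CUBIC)
cv2.imwrite("pics/w4.png",np.hstack([a,d])[:,:,::-1]); print(read_t())
```

```text
[-0.0660402  -0.41206885 -0.14531681] 14.8833
[278.26862539 202.58551941] [261 185  36  35 953]
0.14 [0.5417436  0.02089495 0.14      ]
0.145 [0.54179107 0.02208098 0.145     ]
16.45
```

View pics/w4.png

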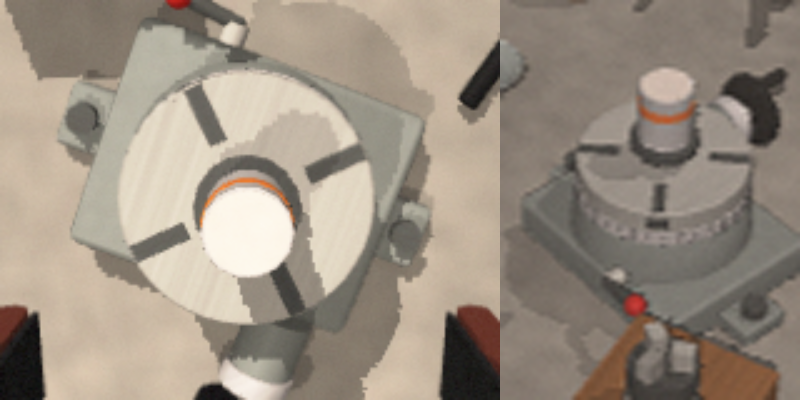

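The pedestal stands upright in the bore with its collar about 9 mm above the disc. Its white top is at about wrist (278,203), which maps to (0.542, 0.021). Next is the mallet.

Run:
```python
from h import *
move_to([.538,-.327,.28],down(-.064)); c=wrist_look()
cv2.imwrite("pics/w5.png",c["image"][:,:,::-1]); np.save("w5pose.npy",c["pose"])
u=wproj(c,[.538,-.327,.112]); print(read_t(),u,wproj(c,[.538,-.327,.006]))
v=int(u[1]);h=int(u[0]); a=c["image"][v-80:v+80,h-110:h+110]; print(h-110,v-80)
cv2.imwrite("pics/w5c.png",cv2.resize(a,None,fx=3,fy=3)[:,:,::-1])
```

```text
17.8167 (np.float64(275.93944900084904), np.float64(193.02917985112984)) (np.float64(276.11546614985826), np.float64(177.3042501718905))
165 113
```

View pics/w5c.png

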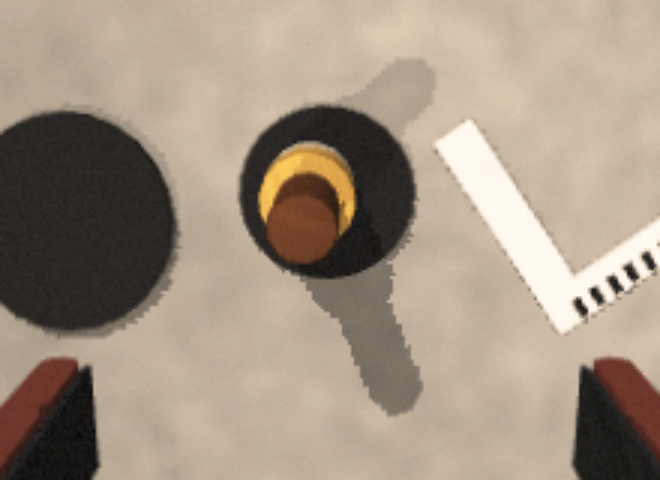

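The smaller pad's centre is at about (274,177), the handle top at (266,189) and the brass shoulder at (267,179).

Run:
```python
from h import *
c=wrist_look()
pad=wplane(c,274.3,176.7,.006); top=wplane(c,265.7,189.3,.112); sh=wplane(c,267.3,178.7,.052); print("pad",pad,"top",top,"sh",sh)
m=(top+sh)/2; o=down(-.064)
servo_line([m[0],m[1],.15],vel=.15); hit=servo_line([m[0],m[1],.0555],vel=.07,contact_N=8); print(hit,read_ee_pos())
b=np.array(read_ft_force()); gripper_close(50); e=np.array(read_ee_pos()); print(read_gripper_width(),e,np.array(read_ft_force())-b)
np.save("mal.npy",np.r_[e,pad])
servo_line([e[0],e[1],.30],vel=.15); pause(.2); print(read_ee_pos(),read_gripper_width(),read_ft_force())
c=wrist_look(); cv2.imwrite("pics/w6.png",c["image"][:,:,::-1]); print(read_t())
```

```text
pad [ 0.5357161  -0.32580648  0.006     ] top [ 0.52779435 -0.32220394  0.112     ] sh [ 0.52785353 -0.32070143  0.052     ]
False [ 0.52816573 -0.32168555  0.05600428]
0.025556337578125893 [ 0.52779354 -0.32145101  0.05549167] [ 0.1723263  -0.11576297 -1.21530776]
[ 0.52763567 -0.32138968  0.29948351] 0.025535631941118117 [-0.13231518  0.42766157 -4.44071834]
23.4
```

```bash
cat >> h.py <<'E'
Q=[.5420,.0212]
def tap(N,ztop,vel=.015):
    servo_line([*Q,ztop+.010],vel=.06); pause(.25); b=np.array(read_ft_force()); t0=read_t()
    hit=servo_line([*Q,ztop-.012],vel=vel,contact_N=N)
    f=np.array(read_ft_force())-b; e=np.array(read_ee_pos()); pause(.1); f2=np.array(read_ft_force())-b; e2=np.array(read_ee_pos())
    servo_line([*Q,ztop+.010],vel=.06)
    print("tap",N,hit,"F",f.round(1),f2.round(1),"z",e[2].round(4),e2[2].round(4),e2[:2].round(4),"dt",round(read_t()-t0,2),"t",read_t()); return e[2]
E
python3 - <<'E'
from h import *
servo_line([*Q,.28],vel=.25); servo_line([*Q,.205],vel=.12)
z=tap(8,.190)
E
```

```text
tap 8 True F [ 0.8 -0.2  9. ] [ 2.3 -0.  11.8] z 0.1886 0.1885 [0.5421 0.0211] dt 1.31 t 27.5083
```

Run:
```python
from h import *
z=.1886
for N in (13,16): z=tap(N,z)
```

```text
tap 13 True F [-2.5  0.1  9. ] [-2.   0.4 11.6] z 0.1876 0.1876 [0.5422 0.0212] dt 1.31 t 29.3167
tap 16 True F [-0.9  0.4  9.8] [-1.7  0.1 10. ] z 0.1871 0.187 [0.5422 0.0212] dt 1.29 t 31.1083
```

Run:
```python
from h import *
z=.187
for N in (18,20,20): z=tap(N,z)
```

```text
tap 18 True F [-1.8 -1.   9. ] [-0.8 -0.8 11.5] z 0.1867 0.1867 [0.5423 0.0212] dt 1.29 t 32.9
tap 20 True F [-2.5 -0.  10. ] [-1.6 -0.3  9.4] z 0.1864 0.1864 [0.5424 0.0213] dt 1.3 t 34.7
tap 20 True F [-2.6  0.8 10.3] [-2.6  2.3 10.3] z 0.1862 0.1861 [0.5424 0.0213] dt 1.3 t 36.5
```

Run:
```python
from h import *
z=.1862
for N in (21,22,22): z=tap(N,z)
print(read_gripper_width(),read_ft_force())
```

```text
tap 21 True F [-1.5 -0.9 10.6] [-1.4 -1.2  9.6] z 0.1859 0.1859 [0.5425 0.0212] dt 1.31 t 38.3083
tap 22 True F [-1.3 -0.1 11. ] [-1.9 -0.9 10.6] z 0.1858 0.1858 [0.5425 0.0213] dt 1.3 t 40.1083
tap 22 True F [-0.4 -1.7  9.6] [-0.3 -0.8 10. ] z 0.1856 0.1856 [0.5425 0.0212] dt 1.3 t 41.9083
0.02532325653340703 [-0.16576967 -0.1713388  -5.23740468]
```

Run:
```python
from h import *
z=.1856
for N in (22,23,23): z=tap(N,z,.012)
```

```text
tap 22 True F [-2.9 -0.4  9.7] [-3.7 -0.3 10.5] z 0.1855 0.1855 [0.5425 0.0212] dt 1.5 t 43.9083
tap 23 True F [-1.5 -0.8 10.9] [-2.1 -0.6 11.6] z 0.1854 0.1854 [0.5425 0.0213] dt 1.52 t 45.925
tap 23 True F [-1.   0.1 10.3] [-1.6 -0.4 10.6] z 0.1853 0.1853 [0.5425 0.0212] dt 1.52 t 47.9417
```

Run:
```python
from h import *
z=.1853
for N in (24,24): z=tap(N,z,.014)
m=np.load("mal.npy"); e=m[:3]; pad=m[3:]
# place between grasp spot and pad centre
g=e[:2]+.6*(pad[:2]-e[:2])
servo_line([*Q,.27],vel=.2); servo_line([*g,.27],vel=.3); servo_line([*g,.075],vel=.18); pause(.1)
hit=servo_line([*g,.050],vel=.02,contact_N=4); print(hit,read_ee_pos(),e,g,read_gripper_width(),read_t())
```

```text
tap 24 True F [-1.5  1.3 11. ] [-1.5  1.4  9.9] z 0.1852 0.1852 [0.5425 0.0212] dt 1.38 t 49.8167
tap 24 True F [-2.1  0.1 11.7] [-1.6 -0.1  9.7] z 0.1851 0.1851 [0.5425 0.0212] dt 1.38 t 51.6917
True [ 0.53242411 -0.32403338  0.05585637] [ 0.52779354 -0.32145101  0.05549167] [ 0.53254707 -0.32406429] 0.02557843872062283 55.75
```

The mallet touched its pad at the TCP height where I grasped it, to within 0.4 mm. It therefore did not slip in the grip, and the 3.4 mm of sinking belongs to the pedestal. Releasing and checking.

Run:
```python
from h import *
gripper_open(); pause(.2); e=np.array(read_ee_pos()); servo_line([e[0],e[1],.26],vel=.15); c=wrist_look(); sd=camera("side"); print(read_t(),read_ft_force())
u=[int(x) for x in wproj(c,[.535,-.324,.06])]; 
a=cv2.resize(c["image"][u[1]-80:u[1]+80,u[0]-100:u[0]+100],None,fx=2.5,fy=2.5); d=cv2.resize(sd["image"][190:290,245:320],(300,400),interpolation=cv2.INTER_CUBIC)
cv2.imwrite("pics/w7.png",np.hstack([a,d])[:,:,::-1])
```

```text
58.6333 [ 0.44650132 -0.61142706  0.25928211]
```

View pics/w7.png

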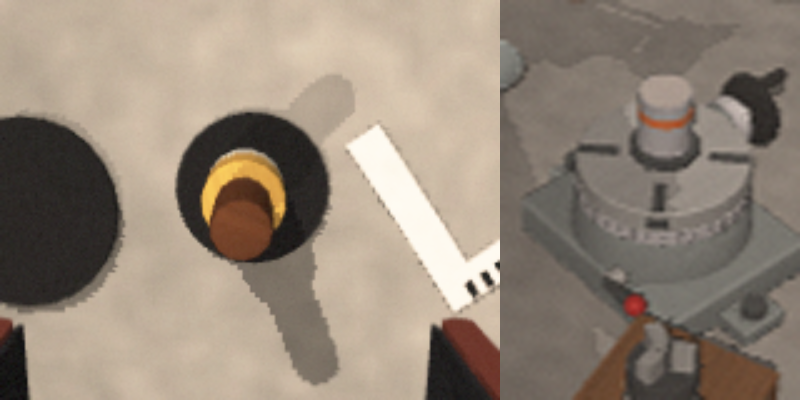

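The mallet stands upright near the centre of the smaller pad, with the brass at (243,195) against the pad's centre at (252,188) in the crop. The pedestal stands upright in the bore with its collar still clear of the face. Handing in.

```bash
python3 -c "
from cell import *
close_job(); print(read_t())"
```

```text
the job is handed in; nothing more can be done
the job is handed in; nothing more can be done
```

I fitted the pedestal to the turntable, tapped it tight with the mallet, put the mallet back on its pad and handed the job in at about 59 s of the 72 s allowed. No verdict was reported.

- **Fitting:** I lifted the pedestal from the middle hole of the stand and lowered it until about 5 N of contact. I let go with the collar about 9 mm above the disc face, and the camera showed it upright on the axis.
- **Tapping:** I gave it 14 separate slow taps with stop thresholds rising from 8 to 24 N, more than the "few" you asked for. It sank about 3.5 mm in all, leaving the collar about 5.5 mm clear. The sink per tap fell from about 1 mm to 0.1 mm, so it nearly stopped but did not reach exactly zero.
- **Mallet:** The last picture shows it standing upright near the centre of the smaller pad, with the gripper clear. It touched down at nearly the same height as when I grasped it, so it had not slipped in the grip.
- **Not confirmed:** I could not read the peak tap force or the bore's final grip directly. The force reading just after each stop was only about 9–12 N, whatever the threshold. I take the taper to be locked because the sinking levelled off and the tap thresholds had passed 20 N.
- **Bench items:** I did not re-measure the chuck, centre, jar, dish, magnifier or scale bar at the end. I noticed no contact with any of them during the moves.

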